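Gauge a bottle cap with the ratchet stop

ROBOT

A 7-joint arm with a two-finger parallel gripper is mounted at the origin on a cart in front of the work surface, level with it; the furniture and walls round the work are solid. World frame = base frame: x ahead of the robot, y to its left, z up, the work surface at z = 0. Lengths are in m, angles in rad, forces in N, time in s.
With the tool pointing down it reaches from about 0.35 to 0.775 m from the base axis. Payload 3.1 kg.
Tool frame: the origin (TCP) lies midway between the tips of the shut fingers; the grasp point (between the pads) lies 19 mm behind it; z points along the fingers, y is the direction in which the jaws open and shut (so a half turn about z gives the same grasp; the last joint's range is limited). The gripper opens to 85 mm and grips with 20 to 120 N. Pads are 22 mm wide; open, the fingers measure 114 mm over their backs; the gripper's body (76 mm by 85 mm) begins 54 mm behind the grasp point. The pads swing forward as they close: fully open they stand 13 mm farther back than shut.
Start: joints at [-1.387, 0.311, 0.014, 1.512, -0.004, 1.319, -0.027], TCP at [0.123, 0.536, 0.198] pointing down, gripper open.
Joint ranges: [-2.7, 2.7], [-0.3, 1.91], [-1.27, 1.3], [0.12, 2.57], [-1.44, 4.58], [0.2, 2.03], [-3.05, 3.05]. Speed limits (rad/s): [2.79, 2.79, 3.14, 3.14, 3.14, 3.14, 3.14].

INTERFACE

Orientations are given as a 3x3 rotation matrix whose columns are the frame's x, y, z axes.
In Python, from station import arm, kin, viewer gives the robot as it stands. Calls block until the motion is done:
- arm.goto(position, orientation): joint-space move of the TCP to a pose.
- arm.move_l(position, attitude=None, rate=0.15): straight line of the TCP; attitude=None keeps the orientation; rate is the mean speed in m/s.
- arm.goto_joints(angles): joint-space move.
- arm.ungrasp() and arm.close_gripper(): open the fingers fully, or close them until they stop; the grip force is fixed at half the most.
- arm.dwell(seconds).
- kin.ik(position, orientation): joint angles nearest the present ones, or None.
- viewer.capture(name): name is "scene" or "top"; returns a dict with "img" (420x560x3 uint8, blue, green, red), "depth" (420x560 float32, m along the optical axis (not along the pixel's ray), 0 where there is no reading), "K" (3x3 intrinsics, pixels), "distortion" ([k1, k2, p1, p2, k3] as OpenCV has them; the pictures are not rectified), "origin" and "rotation" of the camera in the world. Camera axes: x right, y down, z forward; pixel columns grow to the right and rows downward; lengths in m; the calibration is good to about 2 mm. A picture is of the moment at which its call begins.
A pose or a line that the arm cannot do raises arm.Unreachable and nothing moves.
- arm.close_job(): hands the job in, once; it reports no verdict.
Readings, each from a call of its own:
- arm.read_clock(): time.
- arm.read_q(): joint angles.
- arm.read_qvel(): joint speeds.
- arm.read_joint_torque(): joint torques, N m.
- arm.read_position(): TCP position.
- arm.read_tcp_rot(): TCP orientation.
- arm.read_force(): force on the tool from outside, world axes, zero at the start.
- arm.read_torque(): the same for the moment, N m.
- arm.read_opening(): finger opening in m.
Only numpy, scipy, OpenCV 4.12 (cv2) and the standard library are available. Lean on these libraries where they do the work, as an engineer would, in place of code of your own. Each camera call takes 0.05 s, during which the arm holds its last target.

TASK

Check the bottle cap's height on the bench gauge: set the cap, the way up it stands, in the ring on the gauge's stage and slide the stage by its post fully home under the spindle. Then turn the small ratchet knob on top clockwise, by the knob alone and without leaning on it, until the spindle bears on the cap and the slip clutch has clicked two or three times; stop there, and leave the cap clamped and the knob free. Do not knock over the vial that stands near the cap.

Things in the scene. Friction and masses are not known exactly. Their poses are not given: they have to be found in the camera images.
- bottle_cap: dark screw cap, a plain round drum 31 mm in diameter and 20 mm high, 20 g, standing on the table at the right; origin at the centre of its underside, z up
- gauge: bench height gauge, fixed: grey base plate 280 x 80 x 12 mm (gauge x -195 to +85 mm), at its back a column 92 mm high (x +46 to +80) with a bridge (x -20 to +66, 34 mm wide, 64 to 92 mm above the table) over the stage. Origin on the table, on the spindle axis; x from the open front (robot side) to the column, z up. Dark rails at y = +-33 mm, tops 21 mm above the table
- stage (a joint): travel of the flat steel stage (56 mm wide, top 23 mm above the table) along the gauge's +x, in m: about 0 drawn out towards the robot, 0.090 fully home against its stop with the ring under the spindle. It slides with about 2 N of friction and stays where it is left
- nest (a point): centre of the ring on the stage, at the height of the stage's top, which is the floor the cap stands on; moves with the stage, axes as the gauge's. The ring has a 36 mm bore, is 44 mm across outside and stands 3 mm high
- post (a point): upright aluminium post near the front end of the stage, 12 mm (gauge x) by 14 mm (gauge y), 38 mm high above the stage's top; the point is its top centre, 61 mm above the table, 85 mm before the ring's centre. Pinch it across gauge y, or push its front face, along gauge +x
- spindle: vertical steel screw spindle under the bridge, 8 mm in diameter; origin at its flat tip, z up. At the start the tip is 1.6 to 4 mm higher than the top of a cap seated under it. Thimble and knob ride on it. It sinks 2.0 mm per radian that the thimble turns clockwise (seen from above), bears on the cap with about 20 N once the clutch slips, and keeps this when the knob is let go
- thimble: slimmer steel drum between bridge and knob, with graduation lines, 21 mm in diameter and 26 mm high, turning with the spindle's screw; origin at the centre of its underside, z up. Do not turn it directly, nor clamp it together with the knob: that goes round the clutch
- knob (a point): ratchet knob above the thimble: knurled steel cylinder, 26 mm in diameter, 26 mm high, vertical axis; the point is its centre, 98 mm above the spindle tip. A 10 mm gap with neck, teeth and pawl parts it from the thimble. It sinks with the spindle. Turning takes 0.06 N m while free; once the spindle meets the cap it rises over about 0.5 rad to 0.10 N m, where the clutch slips and clicks
- ratchet (a joint): slip of the clutch: angle of the knob against the thimble, in rad, 0 at the start, growing as the knob is turned clockwise (seen from above) past the standing thimble; one click is 0.39 rad
- vial_2: small capped vial, 21 mm in diameter and 45 mm high, standing 70 to 97 mm beyond the cap (roughly towards larger x); origin at the centre of its underside, z up

How it is judged:
On the way, in this order (a step that is already met when the one before it is completed fails the run):
1. the cap stands in the ring of the stage, let go (horizontal distance between bottle_cap and nest below 0.0035 m and z of bottle_cap in the frame of nest between -0.003 and 0.0015 m and angle between bottle_cap's own z axis and vertical below 0.1 rad and contact force between the fingers and bottle_cap below 0.2 N), for 0.2 s.
2. the stage is fully home with the cap in the ring (horizontal distance between bottle_cap and nest below 0.0035 m and z of bottle_cap in the frame of nest between -0.003 and 0.0015 m and angle between bottle_cap's own z axis and vertical below 0.1 rad and value of joint stage above 0.0875 m), for 0.2 s.
3. the clutch has slipped through more than one click with the spindle bearing on the cap (value of joint stage above 0.0875 m and value of joint ratchet above 0.5 rad and contact force between spindle and bottle_cap above 10 N), for 0.1 s.
At the end, for the whole second after the job is handed in: the cap stands upright in the ring (within 3.5 mm of its centre, on its floor), the stage is home (0.0875 m or more), the spindle bears on the cap with 10 to 35 N, the clutch has slipped 0.5 to 1.6 rad, the vial stands (all of step 3 and horizontal distance between bottle_cap and nest below 0.0035 m and z of bottle_cap in the frame of nest between -0.003 and 0.0015 m and angle between bottle_cap's own z axis and vertical below 0.1 rad and contact force between spindle and bottle_cap below 35 N and value of joint ratchet below 1.6 rad and angle between vial_2's own z axis and vertical below 0.5 rad); the robot touches nothing.
It fails at once if the spindle was forced on the cap (more than 35 N): pressed down, or turned by the thimble (contact force between spindle and bottle_cap above 35 N).
It fails at once if the clutch was run on past 1.6 rad (four clicks) (value of joint ratchet above 1.6 rad).
It fails at once if the vial was knocked over (angle between vial_2's own z axis and vertical above 0.5 rad).
It also fails if it takes over 72 s, if anything falls off the work surface, if the arm or the gripper's body presses on something with over 40 N, if the wrist force passes 120 N, or if a joint passes its speed limit or range.

## Working session

There is one attempt and no reset: what is moved stays moved. The work goes in short steps, each a Python script; the robot and the scene stay as the last script left them, time stands still between calls to the robot, and variables do not carry over. Pictures are saved under pics/ and viewed, and the job is handed in when it is done.

```bash
ls; mkdir -p pics
python3 - <<'E'
from station import arm,kin,viewer
import cv2,numpy as np
for n in("scene","top"):
    c=viewer.capture(n); cv2.imwrite(f"pics/{n}0.png",c["img"]); np.savez(f"{n}0.npz",**c)
    print(n,c["K"],c["distortion"],c["origin"],c["rotation"])
print(arm.read_clock(),arm.read_position(),arm.read_tcp_rot(),arm.read_opening())
E
```

```text
pics
scene [[403.34989371   0.         278.0343429 ]
 [  0.         403.34989371 206.64071037]
 [  0.           0.           1.        ]] [-0.04026296  0.          0.          0.          0.        ] [ 0.20819908 -0.63321231  0.68792918] [[ 0.82845037 -0.36064507  0.42849168]
 [-0.55965257 -0.56234596  0.60873313]
 [ 0.02142396 -0.74411165 -0.66771166]]
top [[513.46916697   0.         286.74194158]
 [  0.         513.46916697 211.0805403 ]
 [  0.           0.           1.        ]] [-0.04255289  0.          0.          0.          0.        ] [ 0.3218102  -0.14158922  1.24599277] [[ 0.07446483 -0.97475413  0.21049793]
 [-0.99721706 -0.07201957  0.01926968]
 [-0.00362323 -0.21134704 -0.97740437]]
0.1 [0.12299394 0.53533067 0.19733054] [[-9.74625895e-01  2.23839762e-01 -3.55209643e-04]
 [ 2.23840012e-01  9.74623676e-01 -2.08316491e-03]
 [-1.20099410e-04 -2.10981659e-03 -9.99997767e-01]] 0.08535635723594191
```

View pics/scene0.png

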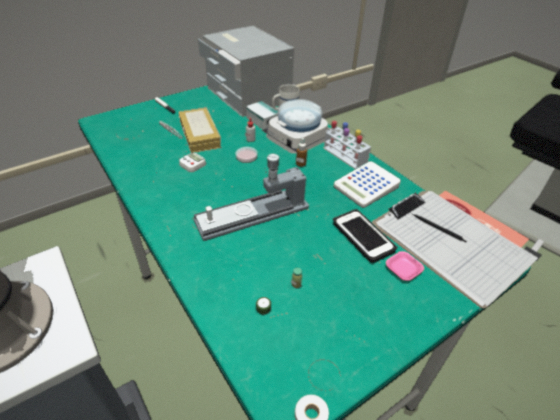

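View pics/top0.png

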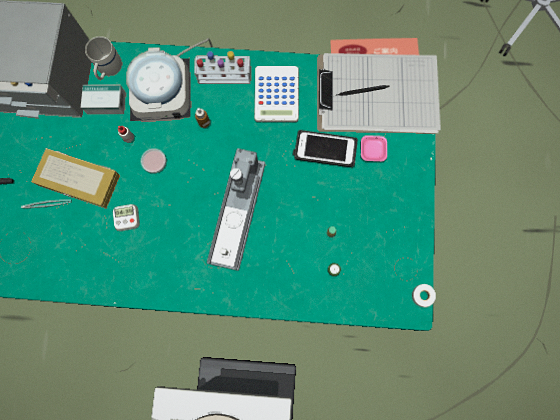

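The gauge runs from (224,265) to (247,152) in the top view, with the ring near (233,218), the post near (226,253) and the knob near (236,174). The cap is at (334,270) and the vial at (332,231). I'll zoom in on these.

Run:
```python
import cv2,numpy as np
t=cv2.imread("pics/top0.png");s=cv2.imread("pics/scene0.png")
a=cv2.resize(t[145:275,195:275],None,fx=4.5,fy=4.5,interpolation=cv2.INTER_CUBIC)
b=cv2.resize(t[215:285,305:365],None,fx=6,fy=6,interpolation=cv2.INTER_CUBIC)
b=cv2.copyMakeBorder(b,0,a.shape[0]-b.shape[0],0,0,0)
cv2.imwrite("pics/z1.png",np.hstack([a,b]))
a=cv2.resize(s[145:245,185:320],None,fx=5,fy=5,interpolation=cv2.INTER_CUBIC)
cv2.imwrite("pics/z2.png",a)
b=cv2.resize(s[255:325,240:320],None,fx=6,fy=6,interpolation=cv2.INTER_CUBIC)
cv2.imwrite("pics/z3.png",b)
```

```text
(no output)
```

View pics/z1.png

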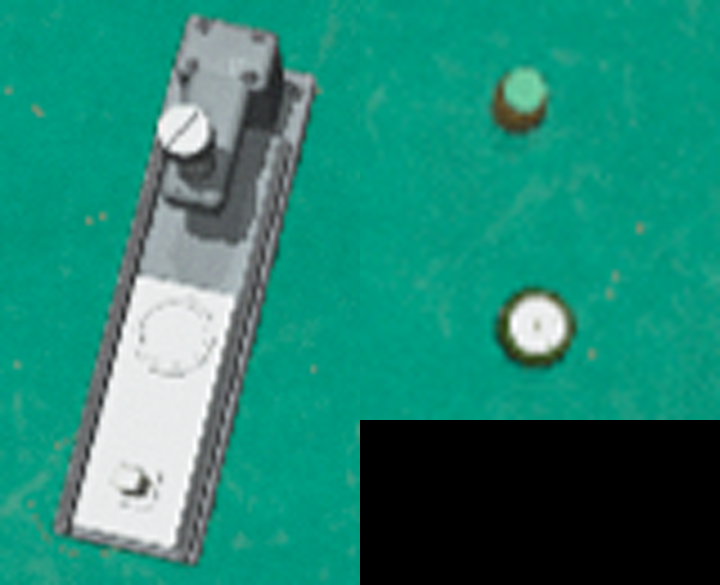

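View pics/z2.png

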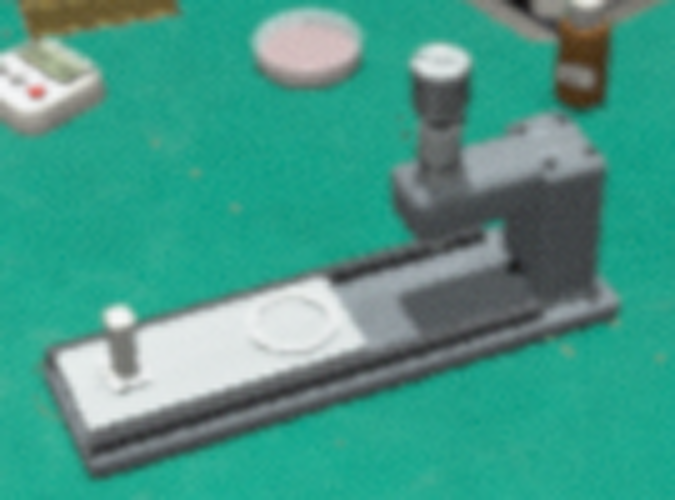

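View pics/z3.png

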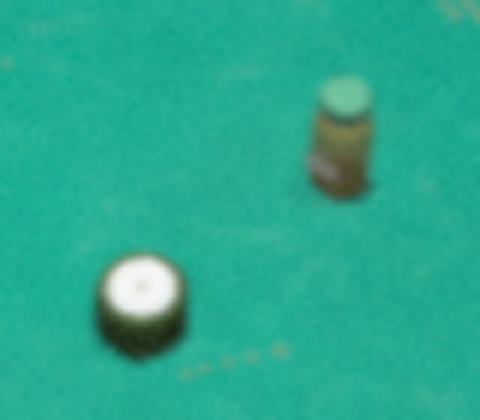

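```bash
cat > h.py <<'E'
import cv2,numpy as np
def und(c,px):
    px=np.asarray(px,float).reshape(-1,1,2)
    return cv2.undistortPoints(px,c["K"],c["distortion"]).reshape(-1,2)
def ray(c,px):
    d=np.c_[und(c,px),np.ones(len(np.asarray(px,float).reshape(-1,2)))]
    return d@np.asarray(c["rotation"]).T
def onplane(c,px,z):
    d=ray(c,px);o=np.asarray(c["origin"]);return o+d*((z-o[2])/d[:,2])[:,None]
def tri(c1,p1,c2,p2):
    d1=ray(c1,p1)[0];d2=ray(c2,p2)[0];d1/=np.linalg.norm(d1);d2/=np.linalg.norm(d2)
    o1,o2=c1["origin"],c2["origin"]
    A=np.c_[d1,-d2];t=np.linalg.lstsq(A,o2-o1,rcond=None)[0]
    a=o1+t[0]*d1;b=o2+t[1]*d2
    return (a+b)/2,np.linalg.norm(a-b)
def blob(c,roi,f,pick="big"):
    x0,y0,x1,y1=roi;m=np.zeros(c["img"].shape[:2],np.uint8)
    m[y0:y1,x0:x1]=f(c["img"][y0:y1,x0:x1].astype(int)).astype(np.uint8)*255
    n,l,st,ce=cv2.connectedComponentsWithStats(m)
    i=1+np.argmax(st[1:,4]);return (l==i).astype(np.uint8),ce[i],st[i]
def white(th): return lambda i:i.min(2)>th
def load(n): return dict(np.load(n))
E
python3 - <<'E'
from h import *
T=load("top0.npz");S=load("scene0.npz")
_,ct,st=blob(T,(318,255,350,285),white(150));print("cap top",ct,st)
_,cs,ss=blob(S,(250,290,280,320),white(150));print("cap scene",cs,ss)
print(onplane(T,ct,.02),onplane(S,cs,.02),tri(T,ct,S,cs))
_,kt,st=blob(T,(226,160,246,182),white(170));print("knob",kt,st)
_,ks,ss=blob(S,(260,150,285,163),white(150));print(ks,ss)
print(onplane(T,kt,.157),onplane(S,ks,.157),tri(T,kt,S,ks))
# vial
g=lambda i:(i[...,1]>i[...,2]+40)&(i[...,2]>80)
_,vt,st=blob(T,(322,222,342,242),g);print(vt,st,onplane(T,vt,.045))
# stage
m,cc,st=blob(T,(195,195,260,275),white(195));print(cc,st)
cn=cv2.findContours(m,cv2.RETR_EXTERNAL,cv2.CHAIN_APPROX_NONE)[0][0].reshape(-1,2)
w=onplane(T,cn,.023)[:,:2];r=cv2.minAreaRect((w*1000).astype(np.float32));print(r,cv2.boxPoints(r))
for roi in[(320,255,350,285)]:
  print(T["depth"][int(ct[1]),int(ct[0])],T["depth"][int(kt[1]),int(kt[0])])
m,cc,st=blob(S,(190,190,262,245),white(165));print(cc,st)
cn=cv2.findContours(m,cv2.RETR_EXTERNAL,cv2.CHAIN_APPROX_NONE)[0][0].reshape(-1,2)
w=onplane(S,cn,.023)[:,:2];r=cv2.minAreaRect((w*1000).astype(np.float32));print(r,cv2.boxPoints(r))
for c,p,n in((T,(195+130/4.5,145+479/4.5),'t'),(S,(185+119/5,145+314/5),'s')): print("post",onplane(c,p,.061))
print("ring",onplane(T,(195+176/4.5,145+338/4.5),.026),onplane(S,(185+293/5,145+322/5),.026))
E
```

```text
cap top [334.06060606 268.84848485] [330 265   9   9  66]
cap scene [263.08695652 302.32608696] [258 298  11  10  92]
[[ 0.45352762 -0.24052368  0.02      ]] [[ 0.45466172 -0.24150859  0.02      ]] (array([ 0.45426941, -0.24084819,  0.01921697]), np.float64(0.0014036355665151537))
knob [235.24210526 173.03157895] [230 168  11  11  95]
[272.8 156.9] [268 154  11   7  60]
[[ 6.33660422e-01 -3.40713358e-04  1.57000000e-01]] [[ 0.63414051 -0.00163769  0.157     ]] (array([ 6.34391089e-01, -4.15578899e-04,  1.56052947e-01]), np.float64(0.0009797563827042952))
[331.925 229.8  ] [329 227   7   7  40] [[ 0.5430165  -0.22829296  0.045     ]]
[228.95218801 235.57941653] [ 212  206   35   61 1234]
((514.7605590820312, 17.282480239868164), (54.022483825683594, 140.72499084472656), 81.40573120117188) [[441.15167     1.0892601]
 [580.2966    -19.940182 ]
 [588.36945    33.4757   ]
 [449.22455    54.505142 ]]
1.2265697 1.1316222
[227.09677419 214.83982202] [197 201  62  30 899]
((516.04931640625, 16.128063201904297), (56.23208236694336, 142.8411102294922), 81.42459869384766) [[441.2348     -1.0240765]
 [582.47906   -22.323233 ]
 [590.86383    33.280205 ]
 [449.61957    54.57936  ]]
post [[0.47050805 0.02034873 0.061     ]]
post [[0.4735551  0.02141585 0.061     ]]
ring [[0.55282225 0.00801255 0.026     ]] [[0.55678623 0.00717439 0.026     ]]
```

Checks are consistent: the cap triangulates to z=0.019 (expected 0.020), the knob top to 0.156 (expected 0.1556–0.158), and the stage is 54–56 mm wide. Next I'll refine the ring and post.

Run:
```python
from h import *
T=load("top0.npz");S=load("scene0.npz")
# metric rectification of stage plane z=.026 (2 px/mm) in gauge direction frame about rough origin
u=np.array([np.cos(-.1495),np.sin(-.1495)]);v=np.array([-u[1],u[0]]);o=np.array([.515,.0167])
gx,gy=np.meshgrid(np.arange(-80,80,.25),np.arange(-35,35,.25))
out=[]
for c,z in((T,.026),(S,.026),(T,.061),(S,.061)):
    P=np.stack([o[0]+(gx*u[0]+gy*v[0])/1e3,o[1]+(gx*u[1]+gy*v[1])/1e3,np.full(gx.shape,z)],-1).reshape(-1,3)
    R=np.asarray(c["rotation"]);rv=cv2.Rodrigues(R.T)[0];tv=-R.T@c["origin"]
    px=cv2.projectPoints(P,rv,tv,c["K"],c["distortion"])[0].reshape(*gx.shape,2).astype(np.float32)
    out.append(cv2.remap(c["img"],px[...,0],px[...,1],cv2.INTER_CUBIC))
for i in(0,1):
    o_=out[i].astype(float);o_=np.clip((o_-120)*2.0,0,255).astype(np.uint8);out[i]=o_
out=np.vstack(out[:])
out=out
for X in range(-80,80,20): cv2.line(out,((X+80)*4,0),((X+80)*4,6),(0,0,255),1)
cv2.imwrite("pics/rect.png",out[:560]);cv2.imwrite("pics/rect2.png",out[560:])
```

```text
(no output)
```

View pics/rect.png

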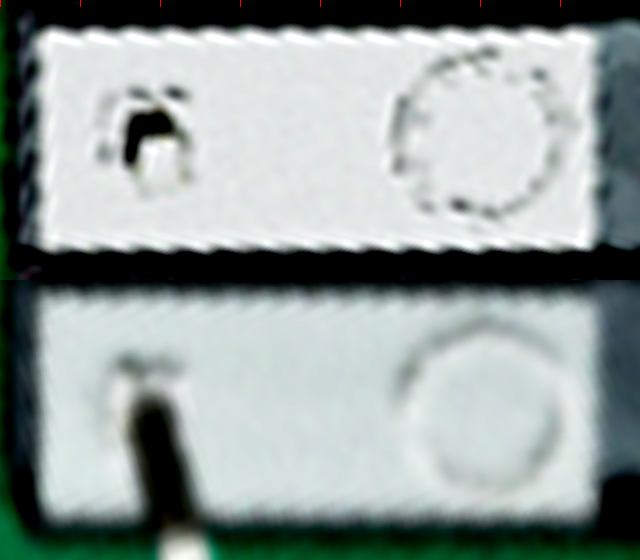

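View pics/rect2.png

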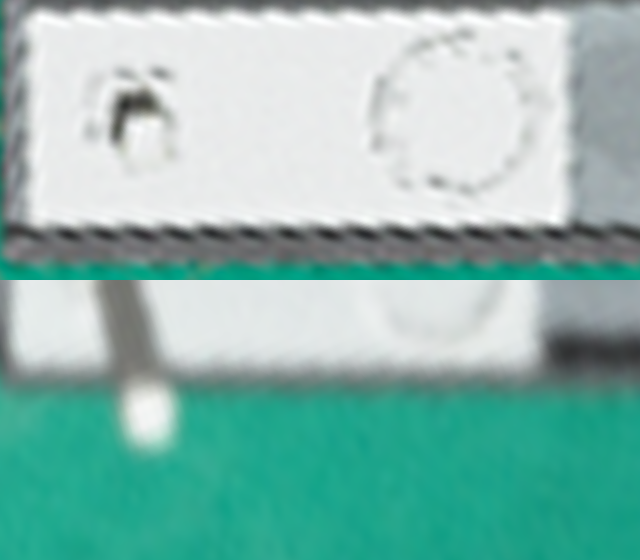

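Ring ≈ (0.555, 0.009) and gauge yaw ≈ -0.1495. Relative to the cap, the two views agree to about 1 mm. Next: pick the cap with jaws across gauge y.

```bash
cat >> h.py <<'E'
YAW=-.1495
def Rz(yaw):  # jaw axis (tool y) = world y rotated by yaw, tool down
    y=np.array([-np.sin(yaw),np.cos(yaw),0]);z=np.array([0,0,-1.]);return np.c_[np.cross(y,z),y,z]
U=np.array([np.cos(YAW),np.sin(YAW),0]);V=np.array([-U[1],U[0],0])
E
python3 - <<'E'
from h import *
from station import arm,kin,viewer
R=Rz(YAW)
print(kin.ik([.454,-.241,.2],R),kin.ik([.634,-.001,.25],R))
try:
    arm.goto([.30,.45,.28],R); print(arm.read_clock(),arm.read_position())
    arm.goto([.454,-.241,.16],R); print(arm.read_clock(),arm.read_position(),arm.read_q())
    f0=arm.read_force(); print(f0,arm.read_torque())
    c=viewer.capture("scene");cv2.imwrite("pics/s1.png",c["img"])
    c=viewer.capture("top");cv2.imwrite("pics/t1.png",c["img"])
except arm.Unreachable as e: print("unr",e)
E
```

```text
[-0.22741592  0.30580144  0.8774893   1.62899938 -0.2413285   1.32064893
  2.10877807] [-0.46984011  0.55223537  0.78223878  1.1722567  -0.37879125  1.55823389
  1.6586183 ]
0.9583 [0.29789394 0.45093227 0.27919729]
3.5 [ 0.45477094 -0.23986999  0.15987975] [-0.3468817   0.40706601  1.07433889  1.69850699 -0.37453407  1.26223793
  2.23339288]
[0.7287861  0.48954718 1.14682829] [ 0.02465638 -0.00058371  0.01515002]
```

Run:
```python
import cv2,numpy as np
t=cv2.imread("pics/t1.png");s=cv2.imread("pics/s1.png")
cv2.imwrite("pics/z4.png",np.hstack([cv2.resize(t[190:330,270:410],None,fx=2.8,fy=2.8),cv2.resize(s[200:340,190:330],None,fx=2.8,fy=2.8)]))
from station import arm
print(arm.read_position(),arm.read_clock(),arm.read_tcp_rot()[:,1])
```

```text
[ 0.45460185 -0.24010799  0.15991994] 3.6 [1.47068929e-01 9.89126181e-01 3.58957270e-04]
```

View pics/z4.png

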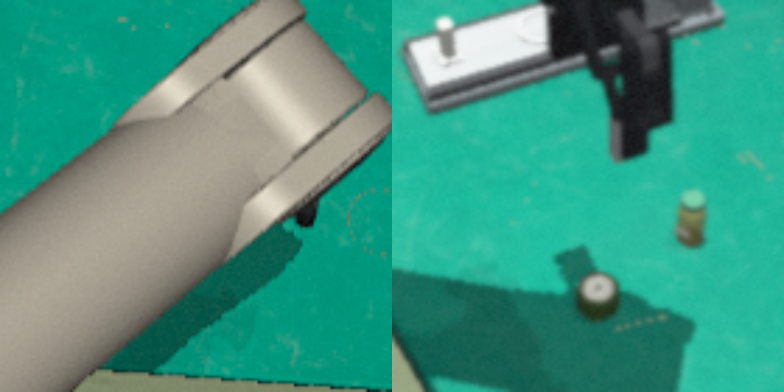

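The arm covers the top view, but the scene view shows the cap at its pixel and the open fingers above it, clear of the vial. I'll descend and grasp.

Run:
```python
from h import *
from station import arm,kin,viewer
R=Rz(YAW)
arm.move_l([.454,-.241,.05],R,rate=.12); print(arm.read_position())
arm.move_l([.454,-.241,.006],R,rate=.06); arm.dwell(.3);print(arm.read_position(),arm.read_force())
arm.close_gripper(); print(arm.read_opening(),arm.read_position(),arm.read_force())
c=viewer.capture("scene");cv2.imwrite("pics/s2.png",cv2.resize(c["img"][200:340,190:370],None,fx=4,fy=4));print(arm.read_clock())
```

```text
[ 0.45460688 -0.24152714  0.05071253]
[ 0.45425427 -0.24108273  0.00629104] [ 0.6614937  -0.2082795   0.03995956]
-0.00012722034431095444 [ 0.45398024 -0.24099552  0.00598844] [-0.21418616 -0.22259543 -0.93642993]
6.6667
```

View pics/s2.png

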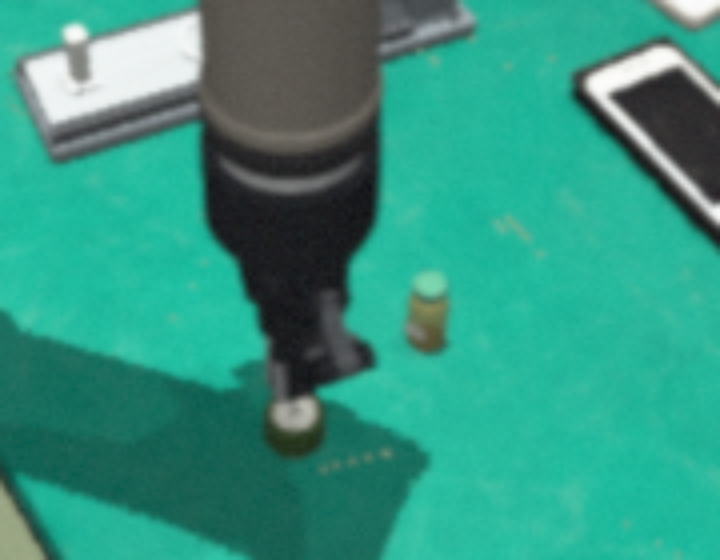

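The fingers closed on nothing, and the cap is unmoved at about (264,303), in front of the fingertips. I'll compare where the fingertips really are using the depth image.

Run:
```python
from h import *
from station import arm,kin,viewer
print(arm.read_position(),arm.read_force(),arm.read_tcp_rot(),arm.read_q())
c=viewer.capture("scene");np.savez("s3.npz",**c)
def pt(p):
    d=c["depth"][p[1],p[0]];r=und(c,p)[0];return c["origin"]+c["rotation"]@(d*np.array([r[0],r[1],1]))
for p in[(263,303),(264,301),(262,296),(261,294),(260,297),(260,292),(264,296),(266,296),(268,292),(275,285),(271,280),(263,312)]: print(p,c["img"][p[1],p[0]],pt(p).round(4))
S=load("scene0.npz");c=S
for p in[(263,303),(262,300)]: print("before",p,pt(p).round(4))
c=load("s3.npz");cv2.imwrite("pics/s3.png",cv2.resize(c["img"][260:330,220:300],None,fx=8,fy=8,interpolation=cv2.INTER_NEAREST))
```

```text
[ 0.45398044 -0.24098813  0.00599396] [ 0.32144559 -0.32022101  0.43588632] [[-9.88844542e-01  1.48951236e-01 -3.41533063e-05]
 [ 1.48951235e-01  9.88844542e-01  3.51011681e-05]
 [ 3.90006729e-05  2.96224213e-05 -9.99999999e-01]] [-0.21785258  0.59080028  0.92240615  1.87999332 -0.57257303  0.96049682
  2.38856231]
(263, 303) [135 143 143] [ 0.4531 -0.2437  0.0216]
(264, 301) [153 160 159] [ 0.4581 -0.2394  0.0192]
(262, 296) [46 43 41] [ 0.4456 -0.2522  0.0603]
(261, 294) [66 63 64] [ 0.4467 -0.2469  0.0597]
(260, 297) [91 91 89] [ 0.4437 -0.2482  0.054 ]
(260, 292) [85 84 84] [ 0.4437 -0.2485  0.07  ]
(264, 296) [30 24 27] [ 0.4381 -0.2711  0.0882]
(266, 296) [30 33 24] [ 0.4375 -0.2785  0.0974]
(268, 292) [33 28 27] [ 0.4363 -0.2866  0.1193]
(275, 285) [83 83 78] [ 0.4468 -0.2919  0.1371]
(271, 280) [76 73 69] [ 0.4446 -0.283   0.1426]
(263, 312) [31 53 38] [ 0.4463 -0.2542  0.0095]
before (263, 303) [ 0.4534 -0.2432  0.0209]
before (262, 300) [ 0.4557 -0.2359  0.0203]
```

View pics/s3.png

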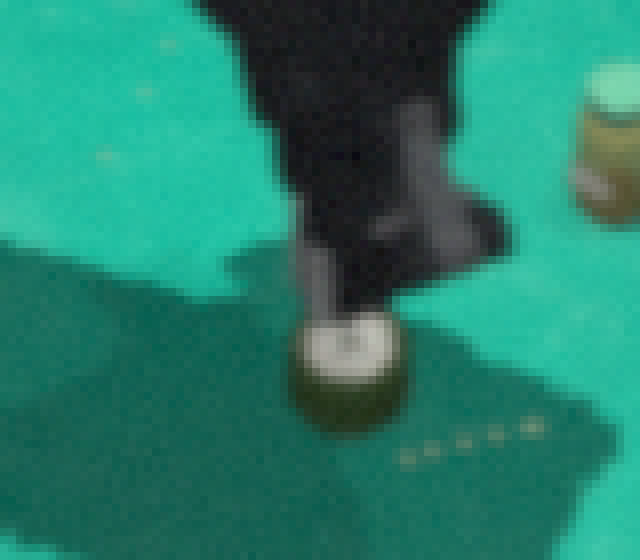

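Run:
```python
from h import *
from station import arm,kin,viewer
c=load("s3.npz")
def proj(P):
    R=c["rotation"];return cv2.projectPoints(np.atleast_2d(P).astype(float),cv2.Rodrigues(R.T)[0],-R.T@c["origin"],c["K"],c["distortion"])[0].reshape(-1,2)
P=np.array([.4546,-.2401,.173]);print(proj([P+.0425*V,P-.0425*V,P]))
P=np.array([.454,-.241,.006]);print(proj([P,P+[0,0,.03],P+[0,0,.045]]))
```

```text
[[252.62511598 233.25194097]
 [272.76744706 267.14331822]
 [262.28391082 249.51046029]]
[[262.69512322 306.40403765]
 [262.62611066 297.48305322]
 [262.59047971 292.84398904]]
```

Run:
```python
from h import *
from station import arm,kin,viewer
R=Rz(YAW)
arm.move_l([.454,-.241,.15],R,rate=.15);arm.dwell(.3)
p=arm.read_position();print(p,arm.read_opening())
c=viewer.capture("scene");np.savez("s4.npz",**c)
def proj(P):
    R=c["rotation"];return cv2.projectPoints(np.atleast_2d(P).astype(float),cv2.Rodrigues(R.T)[0],-R.T@c["origin"],c["K"],c["distortion"])[0].reshape(-1,2)
q=proj([p,p+[0,0,.019],p+[0,0,.03],p+[0,0,.045]]);print(q)
d=c["depth"];x,y=np.meshgrid(np.arange(560),np.arange(420));
pix=np.c_[x.ravel(),y.ravel()];r=und(c,pix);W=(np.c_[r,np.ones(len(r))]*d.ravel()[:,None])@c["rotation"].T+c["origin"]
k=(d.ravel()>0)&(abs(W[:,0]-.454)<.12)&(abs(W[:,1]+.241)<.12)&(W[:,2]>.06)&(W[:,2]<.3)
A=W[k];PX=pix[k]
for z in np.arange(.14,.3,.01):
    m=(A[:,2]>z)&(A[:,2]<z+.01)
    if m.any():print(round(z,3),m.sum(),A[m,:2].min(0).round(3),A[m,:2].max(0).round(3),PX[m].min(0),PX[m].max(0))
im=cv2.resize(c["img"][160:330,180:340],None,fx=3.5,fy=3.5,interpolation=cv2.INTER_CUBIC)
for a in q: cv2.circle(im,tuple(((a-[180,160]+.5)*3.5).astype(int)),2,(0,0,255),-1)
cv2.imwrite("pics/s4.png",im)
```

```text
[ 0.4536799  -0.24085786  0.14948948] -4.7646609576267214e-05
[[262.13743543 259.05302898]
 [262.08018732 251.77522075]
 [262.04626341 247.43654261]
 [261.99905254 241.36577111]]
0.18 12 [ 0.443 -0.25 ] [ 0.464 -0.238] [256 245] [270 250]
0.19 61 [ 0.442 -0.256] [ 0.464 -0.233] [255 240] [270 249]
0.2 60 [ 0.442 -0.257] [ 0.464 -0.234] [255 235] [270 245]
0.21 31 [ 0.442 -0.256] [ 0.458 -0.234] [255 230] [269 241]
0.22 22 [ 0.438 -0.268] [ 0.445 -0.231] [253 226] [263 241]
0.23 100 [ 0.437 -0.28 ] [ 0.46  -0.204] [247 211] [278 240]
0.24 73 [ 0.436 -0.288] [ 0.458 -0.196] [245 203] [280 239]
0.25 111 [ 0.434 -0.295] [ 0.457 -0.192] [244 198] [282 238]
0.26 110 [ 0.433 -0.304] [ 0.458 -0.221] [248 204] [286 237]
0.27 256 [ 0.432 -0.305] [ 0.471 -0.22 ] [246 200] [287 236]
0.28 185 [ 0.432 -0.295] [ 0.471 -0.225] [247 200] [279 226]
0.29 136 [ 0.433 -0.286] [ 0.459 -0.249] [254 203] [279 216]
```

View pics/s4.png

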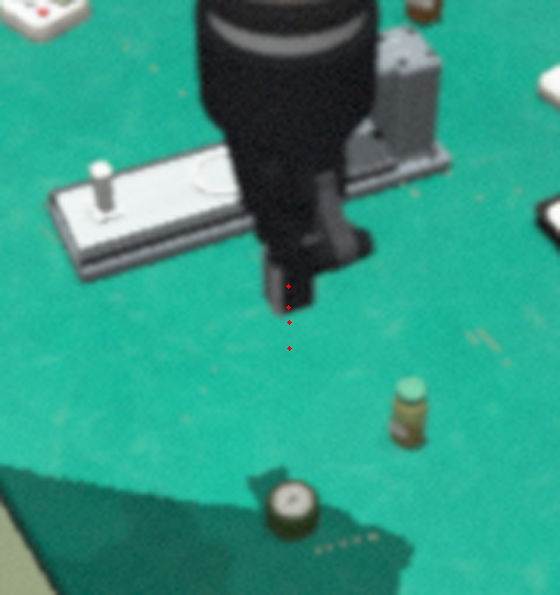

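Run:
```python
from h import *
c=load("s4.npz")
def proj(P):
    R=c["rotation"];return cv2.projectPoints(np.atleast_2d(P).astype(float),cv2.Rodrigues(R.T)[0],-R.T@c["origin"],c["K"],c["distortion"])[0].reshape(-1,2)
p=np.array([.4537,-.2409,0])
for z in(.15,.165,.17,.175,.18,.185,.19): print(z,proj([p-.011*U-.012*V+[0,0,z],p+.011*U-.012*V+[0,0,z]]).round(1).tolist())
im=cv2.resize(c["img"][220:262,240:296],None,fx=12,fy=12,interpolation=cv2.INTER_NEAREST)
im=np.clip(im.astype(float)*1.8,0,255).astype(np.uint8)
for z in(.17,.175,.18,.185):
    for a in proj([p-.011*U-.012*V+[0,0,z],p+.011*U-.012*V+[0,0,z]]): cv2.circle(im,tuple(((a-[240,220]+.5)*12).astype(int)),2,(0,0,255),-1)
cv2.imwrite("pics/s5.png",im)
```

```text
0.15 [[259.1, 265.8], [270.8, 261.7]]
0.165 [[259.0, 260.0], [270.8, 256.0]]
0.17 [[259.0, 258.1], [270.9, 254.0]]
0.175 [[259.0, 256.1], [270.9, 252.0]]
0.18 [[258.9, 254.1], [270.9, 250.1]]
0.185 [[258.9, 252.1], [271.0, 248.1]]
0.19 [[258.9, 250.1], [271.0, 246.0]]
```

View pics/s5.png

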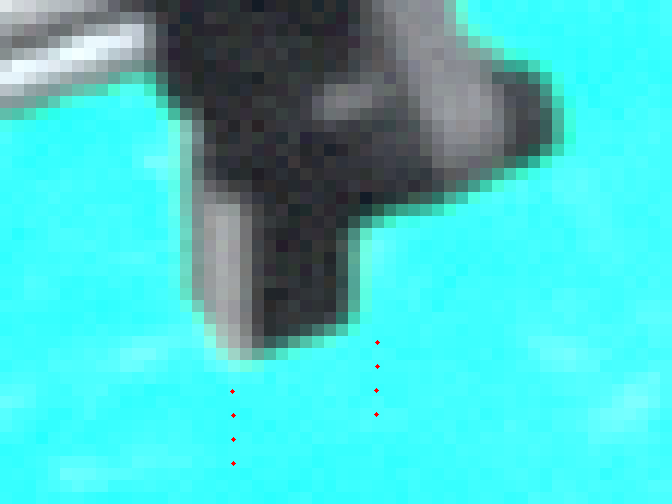

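The depth shows shut fingertips at z≈0.185 while the reported TCP is at 0.1495. So the real tips sit about 35 mm behind the reported TCP, which explains the empty grasp. I'll measure this by touching bare table with the shut fingers.

Run:
```python
from h import *
from station import arm,kin,viewer
R=Rz(YAW)
x,y=.454,-.165
arm.move_l([x,y,.06],R,rate=.2)
arm.move_l([x,y,-.012],R,rate=.08);arm.dwell(.2)
f0=arm.read_force();print(arm.read_position(),f0,arm.read_clock())
z=-.012
while z>-.045:
    z-=.002;arm.move_l([x,y,z],R,rate=.03)
    f=arm.read_force()-f0;print(round(z,3),arm.read_position()[2].round(4),f.round(2))
    if f[2]>3:break
print(arm.read_clock())
arm.move_l([x,y,z+.02],R,rate=.1)
arm.ungrasp();print(arm.read_clock())
```

```text
[ 0.4544506  -0.16510959 -0.01155342] [-0.23391181 -0.12788802  0.55443386] 10.1667
-0.014 -0.0141 [ 1.   -0.18 -0.32]
-0.016 -0.0162 [-0.55  0.12 -1.01]
-0.018 -0.0181 [ 0.45  0.01 -1.07]
-0.02 -0.0201 [ 0.32 -0.15  0.58]
-0.022 -0.0221 [ 0.94 -0.41 -0.18]
-0.024 -0.0242 [-0.61  0.78 -1.14]
-0.026 -0.0261 [ 1.02  0.81 -0.78]
-0.028 -0.0281 [-0.21  0.13 -1.  ]
-0.03 -0.0302 [ 0.16  0.96 -0.25]
-0.032 -0.0321 [ 0.07  0.84 -0.83]
-0.034 -0.0329 [-2.05  0.67  9.79]
12.9167
14.05
```

The tips touch at reported z=-0.0325, so true tip z = reported z + 0.0325. I'll apply that offset and pick the cap.

```bash
cat >> h.py <<'E'
DZ=.0325  # tip z = reported z + DZ
def P(x,y,ztip): return [x,y,ztip-DZ]
E
python3 - <<'E'
from h import *
from station import arm,kin,viewer
R=Rz(YAW)
arm.move_l(P(.454,-.165,.06),R,rate=.2)
arm.move_l(P(.4541,-.241,.06),R,rate=.15)
arm.move_l(P(.4541,-.241,.0065),R,rate=.08);arm.dwell(.2);print(arm.read_position(),arm.read_force())
arm.close_gripper(); print(arm.read_opening(),arm.read_position(),arm.read_force())
c=viewer.capture("scene");np.savez("s6.npz",**c);cv2.imwrite("pics/s6.png",cv2.resize(c["img"][200:340,190:370],None,fx=4,fy=4));print(arm.read_clock())
E
```

```text
[ 0.45458818 -0.24129853 -0.02545603] [0.04783914 0.61399008 0.02142559]
0.028276416839844363 [ 0.45441202 -0.24131223 -0.02556214] [-0.46010866  0.80412678  3.8101479 ]
16.7
```

View pics/s6.png

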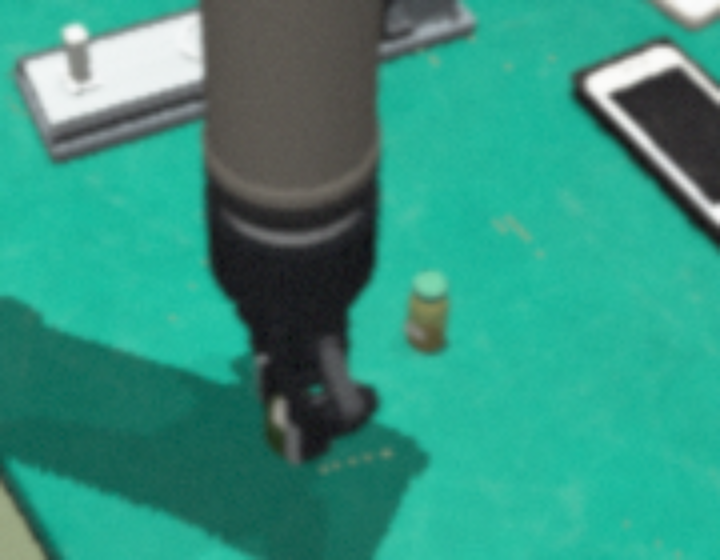

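Run:
```python
from h import *
c=load("s6.npz")
d=c["depth"];x,y=np.meshgrid(np.arange(560),np.arange(420));pix=np.c_[x.ravel(),y.ravel()];r=und(c,pix);W=(np.c_[r,np.ones(len(r))]*d.ravel()[:,None])@c["rotation"].T+c["origin"]
G=(W-[.4544,-.2413,0])@np.c_[U,V,[0,0,1]]
i=c["img"].reshape(-1,3)
m=(pix[:,0]>250)&(pix[:,0]<285)&(pix[:,1]>285)&(pix[:,1]<318)&(G[:,2]>.004)&(d.ravel()>0)
for px,g,b in list(zip(pix[m],G[m],i[m])):
    if px[1]%3==0 and px[0]%2==0 and g[2]<.08: print(px,(g*1000).round(1),b)
cv2.imwrite("pics/s6b.png",cv2.resize(c["img"][275:325,240:300],None,fx=12,fy=12,interpolation=cv2.INTER_NEAREST))
```

```text
[254 288] [-11.   17.2  51.4] [59 62 48]
[256 288] [-7.6 15.4 51.8] [59 57 56]
[254 291] [-10.5  19.2  39. ] [91 96 69]
[256 291] [-9.1 12.2 46.9] [46 45 46]
[256 294] [-9.1 12.6 36.7] [32 29 29]
[258 294] [-17.  -16.7  78.2] [25 28 23]
[264 294] [ -7.1 -21.5  78.6] [36 35 34]
[266 294] [ -3.9 -23.2  78.9] [33 27 27]
[268 294] [ -0.2 -23.9  77.6] [36 36 33]
[270 294] [  3.5 -24.7  76.4] [41 42 36]
[258 297] [-5.  12.5 24.6] [21 22 22]
[260 297] [-16.4 -24.6  78.7] [31 30 27]
[262 297] [-12.8 -25.3  77.5] [33 29 31]
[264 297] [ -9.1 -25.9  76. ] [34 35 32]
[266 297] [ -4.9 -25.4  73. ] [46 49 38]
[256 300] [-9.3 12.9 16.5] [39 47 36]
[258 300] [-6.6  8.9 20.1] [69 86 80]
[260 300] [-3.7  5.9 22.3] [109 118 114]
[262 300] [-11.3 -21.7  62.6] [44 43 44]
[264 300] [-10.3 -28.6  70.9] [34 31 32]
[266 300] [ -3.9 -23.2  60.2] [33 29 29]
[258 303] [-9.6  2.1 20.6] [105 119 116]
[260 303] [-6.5 -0.6 22.4] [133 139 139]
[262 303] [-12.6 -24.6  57.6] [49 45 45]
[264 303] [ -9.5 -26.8  58.7] [35 30 30]
[266 303] [ -6.6 -29.3  60.3] [24 23 21]
[258 306] [-12.5  -4.6  21.3] [57 76 65]
[260 306] [-7.9 -3.8 17.3] [102 115 110]
[262 306] [-10.4 -19.4  39.8] [87 87 86]
[264 306] [-10.6 -29.1  52.9] [51 51 48]
[266 306] [-11.6 -40.3  68.4] [29 26 25]
[280 306] [  9.6 -54.3  74.1] [59 67 25]
[258 309] [-13.6  -7.1  15.1] [29 53 35]
[260 309] [-10.3  -9.3  16. ] [40 57 45]
[262 309] [-10.6 -19.7  30.4] [96 96 93]
[264 309] [ -7.6 -22.3  31.9] [79 75 72]
[266 309] [-12.2 -41.7  61.1] [33 34 32]
[268 309] [-11.2 -48.3  69.5] [24 20 20]
[272 309] [ -6.6 -55.1  75.9] [39 40 30]
[274 309] [  1.3 -47.2  60.2] [59 68 18]
[260 312] [-10.6  -9.7   6.5] [42 58 43]
[262 312] [-11.  -20.6  21.8] [90 91 89]
[264 312] [ -7.8 -22.7  22.7] [77 76 73]
[268 312] [-11.1 -48.1  59.7] [27 24 21]
[270 312] [  2.8 -27.2  22.1] [37 33 28]
[272 312] [  6.3 -28.7  22. ] [67 80 28]
[264 315] [ -7.1 -21.2   9.9] [88 91 73]
[266 315] [ -6.4 -29.   20.4] [57 67 25]
```

View pics/s6b.png

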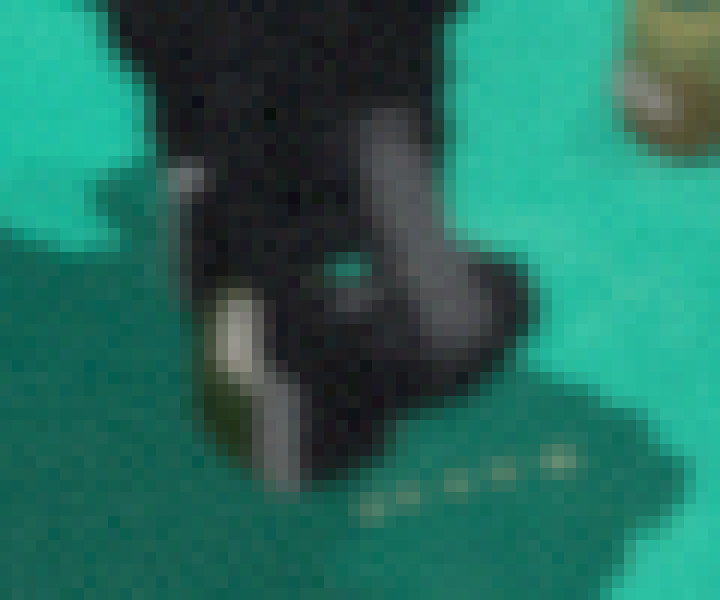

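The grasp is centred: the pads span ±11 mm about the cap, and the far pad is at +12.6 mm. The 28 mm opening reading is a reading bias. I'll lift and carry it over the ring.

Run:
```python
from h import *
from station import arm,kin,viewer
R=Rz(YAW)
arm.move_l(P(.4541,-.241,.10),R,rate=.15)
arm.move_l(P(.5551,.0087,.10),R,rate=.2)
arm.move_l(P(.5551,.0087,.046),R,rate=.1);arm.dwell(.3)
print(arm.read_position(),arm.read_opening(),arm.read_force(),arm.read_q(),arm.read_clock())
c=viewer.capture("scene");np.savez("s7.npz",**c);a=cv2.resize(c["img"][150:240,185:305],None,fx=6,fy=6,interpolation=cv2.INTER_CUBIC);cv2.imwrite("pics/s7.png",a)
c=viewer.capture("top");np.savez("t7.npz",**c);a=cv2.resize(c["img"][130:290,170:300],None,fx=3.5,fy=3.5,interpolation=cv2.INTER_CUBIC);cv2.imwrite("pics/t7.png",a)
```

```text
[0.55557825 0.00873378 0.01405281] 0.028521851638086914 [ 0.21470962  0.00760217 -0.48548683] [-0.67322225  0.64960114  0.9063414   1.75884189 -0.58988449  1.02856998
  1.87388355] 19.9667
```

View pics/s7.png

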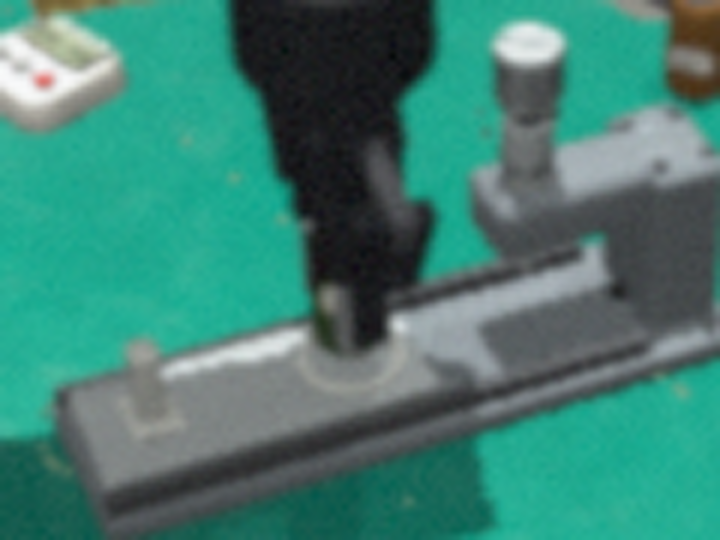

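View pics/t7.png

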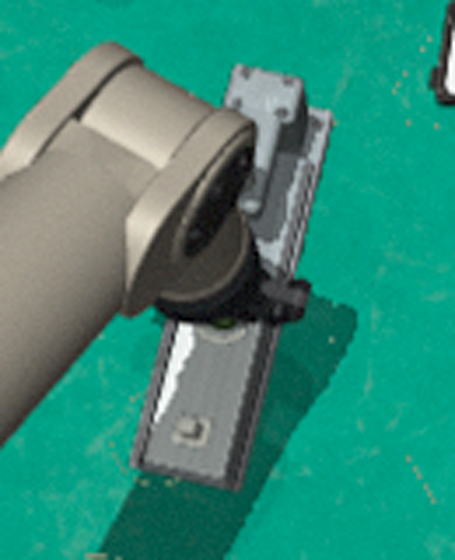

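Run:
```python
from h import *
o=np.array([.5551,.0087])
gx,gy=np.meshgrid(np.arange(-35,35,.125),np.arange(-32,32,.125))
for n in("s7","t7"):
    c=load(n+".npz")
    Pw=np.stack([o[0]+(gx*U[0]+gy*V[0])/1e3,o[1]+(gx*U[1]+gy*V[1])/1e3,np.full(gx.shape,.026)],-1).reshape(-1,3)
    R=c["rotation"];px=cv2.projectPoints(Pw,cv2.Rodrigues(R.T)[0],-R.T@c["origin"],c["K"],c["distortion"])[0].reshape(*gx.shape,2).astype(np.float32)
    im=cv2.remap(c["img"],px[...,0],px[...,1],cv2.INTER_CUBIC)
    im=np.clip(im.astype(float)*1.4,0,255).astype(np.uint8)
    cv2.circle(im,(280,256),int(22*8),(0,0,255),1);cv2.circle(im,(280,256),int(18*8),(0,0,255),1)
    cv2.imwrite(f"pics/r_{n}.png",im)
```

```text
(no output)
```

View pics/r_s7.png

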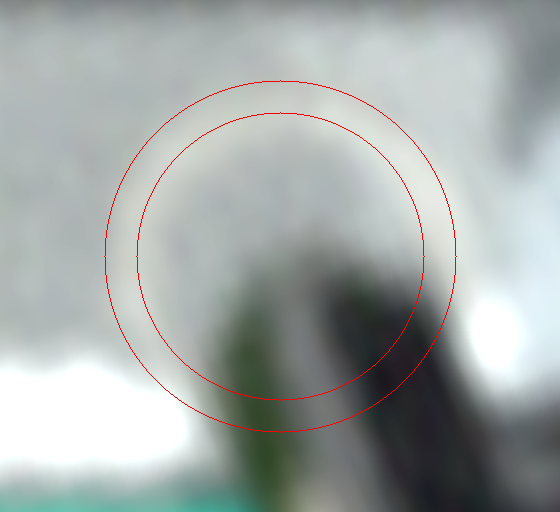

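View pics/r_t7.png

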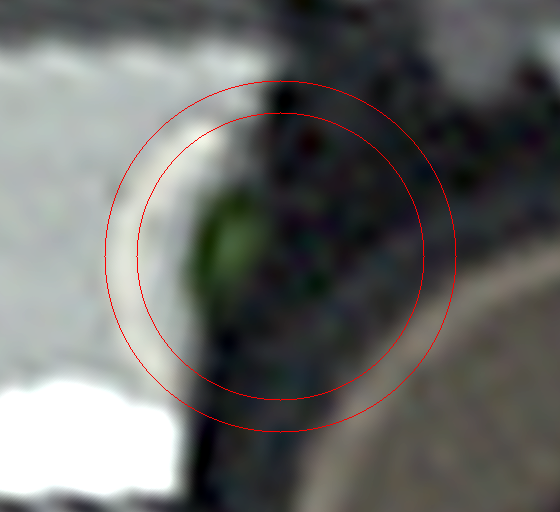

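The shadow makes the ring clear in both views. It matches the assumed circle to within about 0.7 mm along +U. I'll shift by +0.8 mm and lower with force checks.

Run:
```python
from h import *
from station import arm,kin,viewer
R=Rz(YAW)
x,y=.5559,.0086
f0=arm.read_force()
arm.move_l([x,y,.0045],R,rate=.06);arm.dwell(.2)
print(arm.read_position(),arm.read_force()-f0)
z=.0045
while z>-.0045:
    z-=.001;arm.move_l([x,y,z],R,rate=.02);f=arm.read_force()-f0
    print(round(z,4),arm.read_position().round(4),f.round(2))
    if f[2]>2.5 and z<.003: break
print(arm.read_clock())
```

```text
[0.55599323 0.00850217 0.00455878] [ 0.71743156 -0.5263894   0.69762855]
0.0035 [0.5559 0.0087 0.0035] [ 0.08 -0.59  0.78]
0.0025 [0.5558 0.0086 0.0024] [-0.21  0.52 -0.2 ]
0.0015 [0.5558 0.0086 0.0014] [ 0.08 -0.34 -0.14]
0.0005 [5.558e-01 8.600e-03 4.000e-04] [-0.43  0.36 -0.47]
-0.0005 [ 0.5558  0.0086 -0.0006] [-0.23 -0.33  0.26]
-0.0015 [ 0.5558  0.0086 -0.0016] [ 0.54 -0.06  0.49]
-0.0025 [ 0.5559  0.0085 -0.0025] [-0.94  0.75  0.65]
-0.0035 [ 0.5566  0.0085 -0.0026] [-1.66  0.38  5.24]
22.5667
```

Contact came at z=-0.0026, exactly the predicted floor height; contact on the ring rim would have been at about +0.0004. I'll release and check.

Run:
```python
from h import *
from station import arm,kin,viewer
R=Rz(YAW)
x,y=.5559,.0086
arm.move_l([x,y,-.0025],R,rate=.02)
arm.ungrasp();print(arm.read_opening())
arm.move_l([x,y,.07],R,rate=.15)
pp=np.array([.5559,.0086,0])-.085*U
arm.move_l([pp[0]-.03*U[0],pp[1]-.03*U[1],.07],R,rate=.2)
print(arm.read_clock())
c=viewer.capture("scene");np.savez("s8.npz",**c);cv2.imwrite("pics/s8.png",cv2.resize(c["img"][150:240,185:305],None,fx=6,fy=6,interpolation=cv2.INTER_CUBIC))
```

```text
0.08549485293679815
24.7667
```

View pics/s8.png

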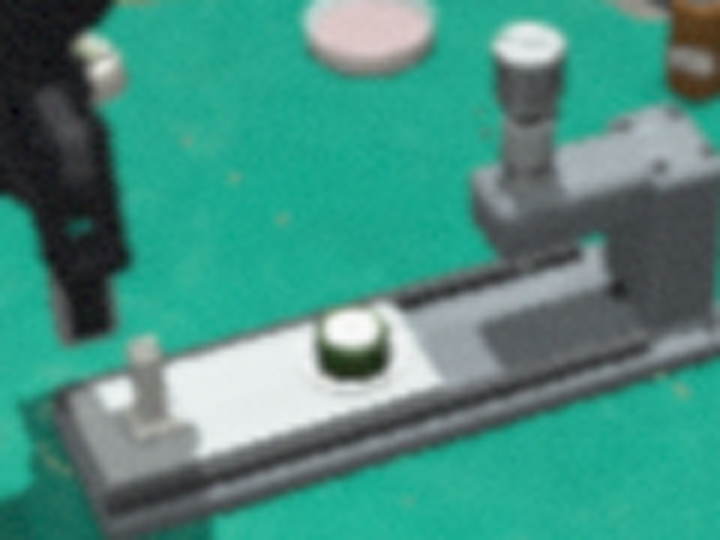

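The cap stands upright inside the ring (cap top at zoom 352,325, ring visible around it). Next: pinch the post and slide the stage home.

Run:
```python
from h import *
from station import arm,kin,viewer
R=Rz(YAW)
p0=np.array([.4718,.0213,.033-DZ])
arm.move_l(p0+[0,0,.05],R,rate=.15)
arm.move_l(p0,R,rate=.12);arm.dwell(.15)
f0=arm.read_force();print(arm.read_position(),f0)
arm.close_gripper();print(arm.read_opening(),arm.read_position(),arm.read_force()-f0,arm.read_clock())
arm.move_l(p0+.070*U,R,rate=.05);print(arm.read_position(),(arm.read_force()-f0)@U,arm.read_clock())
s=.070
while s<.096:
    s+=.002;arm.move_l(p0+s*U,R,rate=.04);f=arm.read_force()-f0
    print(round(s,3),((arm.read_position()-p0)@U).round(4),(f@U).round(2),(f@V).round(2),f[2].round(2))
    if f@U<-9: break
print(arm.read_clock())
c=viewer.capture("scene");np.savez("s9.npz",**c);cv2.imwrite("pics/s9.png",cv2.resize(c["img"][140:240,185:305],None,fx=6,fy=6,interpolation=cv2.INTER_CUBIC))
```

```text
[0.47272027 0.02131188 0.00143259] [-0.50577082  0.20981944  1.26702052]
0.012931611231964135 [0.47229795 0.02372917 0.00078853] [0.48509216 5.28859395 1.70096074] 26.575
[0.54167189 0.0132867  0.00079929] -0.03911942775561135 28.125
0.072 0.0723 -0.07 5.0 2.58
0.074 0.0743 -0.12 5.31 2.77
0.076 0.0763 -0.54 4.89 2.43
0.078 0.0773 -1.88 5.06 4.22
0.08 0.0771 -6.47 5.42 9.76
0.082 0.0769 -10.78 4.63 14.06
29.625
```

View pics/s9.png

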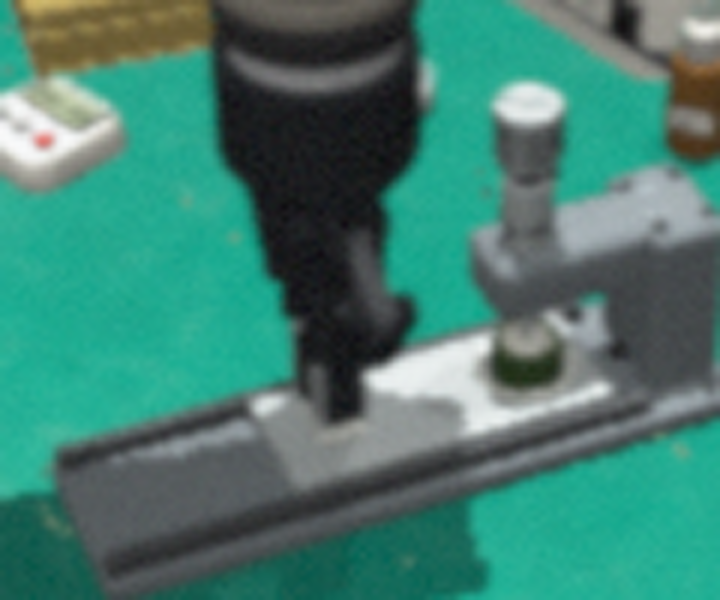

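Travel stopped dead at +77 mm with rising force, and the picture shows the cap (525,350) directly under the spindle and knob (528,105). So the stage is home. The pinch also puts the gauge axis about 2.4 mm to +y of my estimate, which agrees with the knob position. I'll release and move over the knob with the jaw angle a half turn back, to leave room for joint 7.

Run:
```python
from h import *
from station import arm,kin,viewer
R=Rz(YAW)
p0=np.array([.4718,.0213,.033-DZ])
arm.move_l(p0+.0775*U+.0024*V,R,rate=.05);print(arm.read_position(),arm.read_force())
arm.ungrasp()
arm.move_l(p0+.0775*U+.0024*V+[0,0,.16],R,rate=.25)
print(arm.read_q(),arm.read_clock())
R2=Rz(YAW+np.pi)
k=[.6340,-.0007,.215-DZ]
q=kin.ik(k,R2);print("ik",q)
for dy in(-.5,-1.5,-3,-3.6): print(dy,kin.ik(k,Rz(YAW+np.pi+dy)))
c=viewer.capture("scene");np.savez("s10.npz",**c);cv2.imwrite("pics/s10.png",cv2.resize(c["img"][140:240,185:305],None,fx=6,fy=6,interpolation=cv2.INTER_CUBIC))
```

```text
[0.5486967  0.01213208 0.00078247] [-1.83547532  2.63133642  6.40747357]
[-0.771572    0.48100207  1.02842377  1.60571524 -0.42391716  1.30012778
  1.74463726] 31.4167
ik [-0.69056681  0.79065588  1.29512668  1.31286685 -0.75322744  1.56313614
 -1.21525241]
-0.5 [-0.64176153  0.70347648  1.12380277  1.31104485 -0.62480334  1.49635865
 -1.79884734]
-1.5 [ 0.08061362  0.5020659  -0.16922908  1.27769394  0.08283218  1.36855577
  2.97815598]
-3 [-0.56572118  0.62731472  0.93301782  1.30802662 -0.49547279  1.44325695
  1.89534977]
-3.6 [-0.62708498  0.68518292  1.08255958  1.31047771 -0.59563081  1.48314782
  1.36463084]
```

View pics/s10.png

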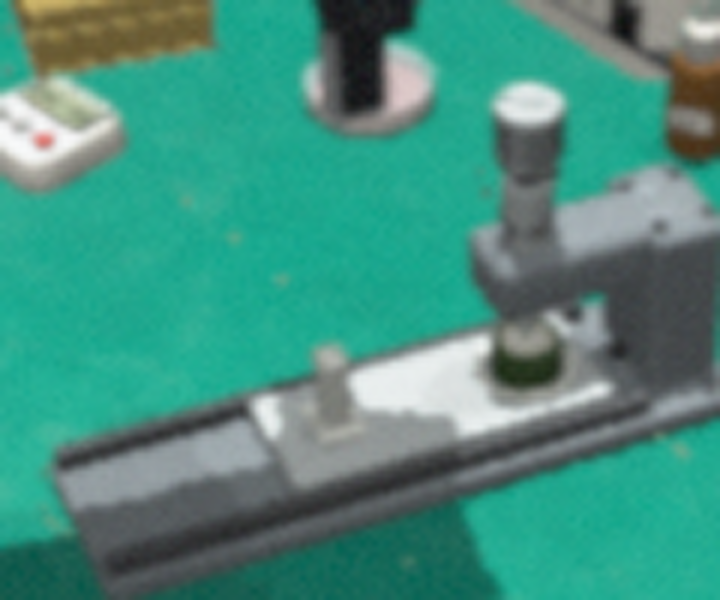

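Joint 7 decreases for clockwise turning, so I keep the present jaw angle (q7≈1.7, leaving about 4.7 rad of travel). The stage and cap stayed home.

Run:
```python
from h import *
from station import arm,kin,viewer
print([a for a in dir(kin) if a[0]!='_'],[a for a in dir(arm) if a[0]!='_'])
R=Rz(YAW)
k=np.array([.6340,-.0007,.215-DZ])
arm.move_l(k,R,rate=.2)
arm.move_l(k+[0,0,.1345-.215],R,rate=.12);arm.dwell(.3)
f=np.mean([arm.read_force() for _ in range(8)],0);t=np.mean([arm.read_torque() for _ in range(8)],0)
print(arm.read_position(),f,t,arm.read_q(),arm.read_joint_torque()[6],arm.read_clock())
c=viewer.capture("scene");np.savez("s11.npz",**c);cv2.imwrite("pics/s11.png",cv2.resize(c["img"][130:230,195:315],None,fx=6,fy=6,interpolation=cv2.INTER_CUBIC))
```

```text
['ik'] ['Unreachable', 'close_gripper', 'close_job', 'dwell', 'goto', 'goto_joints', 'move_l', 'read_clock', 'read_force', 'read_joint_torque', 'read_opening', 'read_position', 'read_q', 'read_qvel', 'read_tcp_rot', 'read_torque', 'ungrasp']
[ 0.63441257 -0.00082242  0.10264201] [-0.84564792 -0.41278005  0.32674204] [-0.0420867  -0.01559192 -0.03064283] [-0.57909856  0.69570005  0.92935901  1.42863347 -0.56316644  1.29548243
  1.8107191 ] -9.836699518928071e-05 33.175
```

View pics/s11.png

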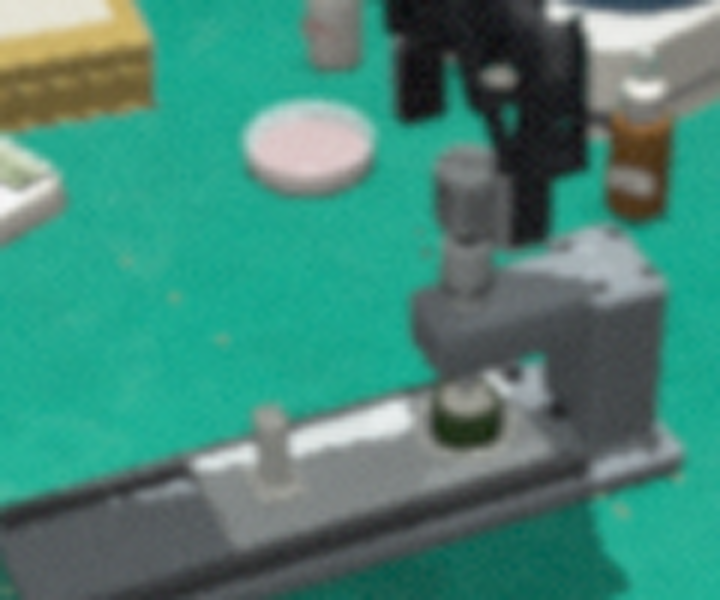

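The fingers straddle the knob: their tips at zoom (420,115) and (525,235) put the midpoint on the knob at (470,180). Joint-7 torque is clean. Now I'll grip the knob.

Run:
```python
from h import *
from station import arm,kin,viewer
f0=np.mean([arm.read_force() for _ in range(5)],0)
arm.close_gripper()
for i in range(3):
    f=np.mean([arm.read_force() for _ in range(5)],0)-f0
    print(arm.read_opening(),arm.read_position(),f.round(2),arm.read_torque(),arm.read_joint_torque()[6],arm.read_clock());arm.dwell(.1)
c=viewer.capture("scene");np.savez("s12.npz",**c);cv2.imwrite("pics/s12.png",cv2.resize(c["img"][130:230,195:315],None,fx=6,fy=6,interpolation=cv2.INTER_CUBIC))
```

```text
0.024362284960751986 [ 0.6340582  -0.00069737  0.10221522] [0.5  0.39 0.48] [ 0.1158207   0.11990623 -0.00183608] 0.0007938061753520742 33.8167
0.02401664369385448 [ 0.63407224 -0.00070665  0.10222613] [-0.19  0.39  1.29] [-0.00354701  0.08882796 -0.04612968] 0.0008184388752852101 33.9167
0.0238348268088321 [ 0.63406749 -0.00071978  0.10218771] [1.31 0.75 2.49] [-0.00091276  0.05388348  0.03476185] 0.0007503605229430832 34.0167
```

View pics/s12.png

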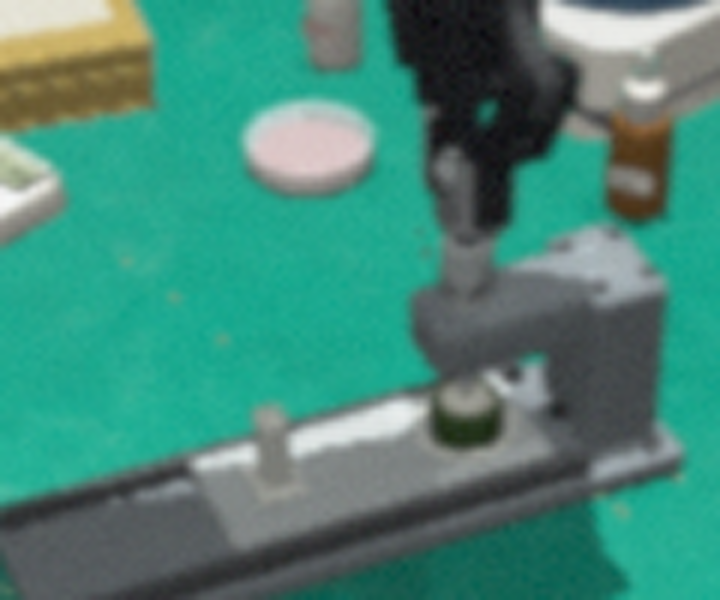

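Grip is centred with almost no side force. I'll turn clockwise in 0.1 rad steps with joint 7, following the knob down by nulling Fz and logging the torque.

```bash
cat > turn.py <<'E'
from h import *
from station import arm,kin,viewer
import json,os,sys
F0=np.array([-.85,-.41,.33])
def init():
    p=np.array([.6340,-.0007,.1345-DZ]);R=Rz(YAW)
    q0=np.array(kin.ik(p,R));h=.003
    J=np.c_[tuple((np.array(kin.ik(p+h*e,R))-np.array(kin.ik(p-h*e,R)))/(2*h) for e in np.eye(3))]
    st=dict(q0=q0.tolist(),J=J.tolist(),d=[0,0,0],th=0.);json.dump(st,open("st.json","w"))
def run(n,dth):
    st=json.load(open("st.json"));q0=np.array(st["q0"]);J=np.array(st["J"]);d=np.array(st["d"]);th=st["th"]
    for i in range(n):
        th+=dth;q=q0+J@d;q[6]-=th
        arm.goto_joints(q)
        f=np.mean([arm.read_force() for _ in range(12)],0)-F0
        tz=np.mean([arm.read_torque()[2] for _ in range(12)]);tj=np.mean([arm.read_joint_torque()[6] for _ in range(5)])
        qq=arm.read_q()
        print(f"{arm.read_clock():.2f} th {th:.2f} act {q0[6]+(J@d)[6]-qq[6]:.3f} z {1e3*(arm.read_position()[2]-.1022):.2f} dz {d[2]*1e3:.2f} f {f.round(1)} tz {tz:.3f} tj {tj:.4f}")
        d+=np.clip(f*[.1e-3,.1e-3,.08e-3],-4e-4,4e-4)
        st.update(d=d.tolist(),th=th);json.dump(st,open("st.json","w"))
        if abs(f[2])>12: print("STOP force");break
E
python3 - <<'E'
from turn import *
init();st=json.load(open("st.json"));print(np.array(st["q0"])-arm.read_q(),np.array(st["J"]).round(2))
run(4,.1)
E
```

```text
[ 1.34600467e-05  1.87833780e-04 -1.15602707e-04  1.66382904e-04
  8.23818547e-06 -1.77507205e-04 -4.22223464e-06] [[ 1.64 -1.59 -0.14]
 [ 1.81  0.01 -0.85]
 [-0.68  0.03  0.55]
 [-3.26  0.   -1.27]
 [-0.8  -0.02  0.71]
 [ 1.37  0.01  1.85]
 [-0.34 -1.56 -0.57]]
34.42 th 0.10 act 0.098 z -0.20 dz 0.00 f [0.6 1.1 1.3] tz -0.089 tj -0.0372Traceback (most recent call last):
  File "<stdin>", line 3, in <module>
  File "turn.py", line 19, in run
    d+=np.clip(f*[.1e-3,.1e-3,.08e-3],-4e-4,4e-4)
numpy._core._exceptions._UFuncOutputCastingError: Cannot cast ufunc 'add' output from dtype('float64') to dtype('int64') with casting rule 'same_kind'
```

```bash
sed -i 's/d=np.array(st\["d"\])/d=np.array(st["d"],float)/' turn.py
python3 - <<'E'
from turn import *
st=json.load(open("st.json"));st["th"]=.1;json.dump(st,open("st.json","w"))
run(6,.1)
E
```

```text
34.67 th 0.20 act 0.196 z -0.35 dz 0.00 f [1.3 0.2 0.4] tz -0.047 tj -0.0288
34.92 th 0.30 act 0.296 z -0.51 dz 0.03 f [ 0.6  0.3 -0.9] tz -0.030 tj -0.0268
35.17 th 0.40 act 0.395 z -0.66 dz -0.04 f [ 0.9  0.7 -2.9] tz -0.062 tj -0.0271
35.42 th 0.50 act 0.495 z -0.84 dz -0.27 f [ 0.9  0.5 -3.1] tz -0.053 tj -0.0273
35.67 th 0.60 act 0.595 z -1.07 dz -0.52 f [ 1.5 -0.1 -4.6] tz -0.045 tj -0.0276
35.92 th 0.70 act 0.695 z -1.23 dz -0.89 f [ 1.1  0.1 -3.4] tz -0.025 tj -0.0263
```

Run:
```python
from turn import *
run(7,.1)
```

```text
36.17 th 0.80 act 0.795 z -1.45 dz -1.16 f [-1.   0.8 -2.6] tz -0.050 tj -0.0255
36.42 th 0.90 act 0.895 z -1.66 dz -1.37 f [-1.2  0.2 -2.8] tz -0.036 tj -0.0258
36.67 th 1.00 act 0.995 z -1.85 dz -1.59 f [-0.2  2.  -2.4] tz -0.037 tj -0.0259
36.92 th 1.10 act 1.095 z -2.05 dz -1.79 f [ 0.2 -0.5 -3. ] tz -0.128 tj -0.0267
37.17 th 1.20 act 1.195 z -2.25 dz -2.03 f [-0.1  0.2 -2.9] tz -0.037 tj -0.0261
37.42 th 1.30 act 1.295 z -2.44 dz -2.26 f [ 0.3 -0.4 -3.1] tz -0.099 tj -0.0261
37.67 th 1.40 act 1.395 z -2.68 dz -2.52 f [ 0.2  0.2 -3.1] tz -0.097 tj -0.0254
```

Run:
```python
from turn import *
run(5,.1)
```

```text
37.92 th 1.50 act 1.495 z -2.87 dz -2.76 f [ 0.2  0.8 -2. ] tz -0.022 tj -0.0250
38.17 th 1.60 act 1.595 z -3.05 dz -2.92 f [-0.5 -0.6 -2.4] tz -0.003 tj -0.0254
38.42 th 1.70 act 1.695 z -3.27 dz -3.11 f [ 0.9 -0.4 -2.3] tz -0.060 tj -0.0253
38.67 th 1.80 act 1.795 z -3.42 dz -3.30 f [ 0.4  0.1 -2.7] tz -0.074 tj -0.0254
38.92 th 1.90 act 1.895 z -3.66 dz -3.51 f [-0.5  0.5 -2.3] tz -0.099 tj -0.0253
```

Run:
```python
from turn import *
run(3,.1)
```

```text
39.17 th 2.00 act 1.995 z -3.87 dz -3.70 f [ 0.2 -0.4 -2.8] tz -0.063 tj -0.0259
39.42 th 2.10 act 2.095 z -3.99 dz -3.92 f [ 0.7 -0.4 -2.5] tz -0.092 tj -0.0351
39.67 th 2.20 act 2.195 z -4.11 dz -4.12 f [-1.1 -0.5 -1.3] tz -0.038 tj -0.0465
```

Contact came at about 2.05 rad: torque is rising and sinking is slowing. I'll continue carefully.

Run:
```python
from turn import *
run(3,.1)
```

```text
39.92 th 2.30 act 2.295 z -4.21 dz -4.22 f [ 0.2 -0.5 -1.7] tz -0.017 tj -0.0574
40.17 th 2.40 act 2.395 z -4.28 dz -4.36 f [-0.2 -0.2 -0.7] tz 0.021 tj -0.0667
40.42 th 2.50 act 2.495 z -4.36 dz -4.41 f [ 0.7 -0.8  0.9] tz -0.036 tj -0.0717
```

Run:
```python
from turn import *
run(4,.1)
```

```text
40.67 th 2.60 act 2.595 z -4.36 dz -4.34 f [ 0.6  0.6 -0.1] tz 0.075 tj -0.0706
40.92 th 2.70 act 2.695 z -4.35 dz -4.34 f [ 0.7 -0.4  1. ] tz -0.029 tj -0.0693
41.17 th 2.80 act 2.795 z -4.33 dz -4.26 f [-0.2  0.7  0.8] tz -0.015 tj -0.0676
41.42 th 2.90 act 2.895 z -4.34 dz -4.19 f [ 0.2 -0.   0.3] tz -0.025 tj -0.0676
```

Torque is at a plateau and z is constant since about 2.47 rad, so the clutch has been slipping (≈0.43 rad so far). I'll aim for about 1.0 rad total.

Run:
```python
from turn import *
run(6,.1)
```

```text
41.67 th 3.00 act 2.995 z -4.30 dz -4.17 f [0.  0.  0.2] tz 0.033 tj -0.0665
41.92 th 3.10 act 3.095 z -4.30 dz -4.15 f [-0.6 -0.7 -0.8] tz 0.019 tj -0.0658
42.17 th 3.20 act 3.195 z -4.33 dz -4.22 f [-0.2 -2.   0.8] tz -0.010 tj -0.0662
42.42 th 3.30 act 3.295 z -4.33 dz -4.16 f [1.  0.7 1. ] tz -0.098 tj -0.0662
42.67 th 3.40 act 3.395 z -4.32 dz -4.08 f [ 0.2 -1.3  0.6] tz 0.025 tj -0.0657
42.92 th 3.50 act 3.495 z -4.30 dz -4.03 f [-0.1 -1.6  0.1] tz -0.001 tj -0.0651
```

Run:
```python
from turn import *
arm.ungrasp()
p=arm.read_position();print(p,arm.read_opening())
arm.move_l(p+[0,0,.10],None,rate=.15)
arm.move_l(p+[-.20,.20,.12],None,rate=.3)
arm.dwell(.2);print(arm.read_clock())
for n in("scene","top"):
    c=viewer.capture(n);np.savez(n+"9.npz",**c)
S=load("scene9.npz");T=load("top9.npz")
a=cv2.resize(S["img"][140:240,205:305],None,fx=5,fy=5,interpolation=cv2.INTER_CUBIC)
b=cv2.resize(T["img"][145:205,220:265],None,fx=6,fy=6,interpolation=cv2.INTER_CUBIC);b=cv2.copyMakeBorder(b,0,500-b.shape[0],0,0,0)
cv2.imwrite("pics/end.png",np.hstack([a,b]));cv2.imwrite("pics/endfull.png",S["img"])
_,kt,st=blob(T,(226,160,246,182),white(150));_,ks,ss=blob(S,(260,150,285,166),white(140))
print(kt,st,ks,ss,tri(T,kt,S,ks))
```

```text
[ 0.6347525  -0.00072267  0.09799883] 0.08566613074710872
45.65
[238.34497817 170.01746725] [230 160  16  20 229] [272.67741935 158.72580645] [268 156  11   7  62] (array([ 0.63762967, -0.00423246,  0.15352132]), np.float64(0.009425791007663427))
```

View pics/end.png

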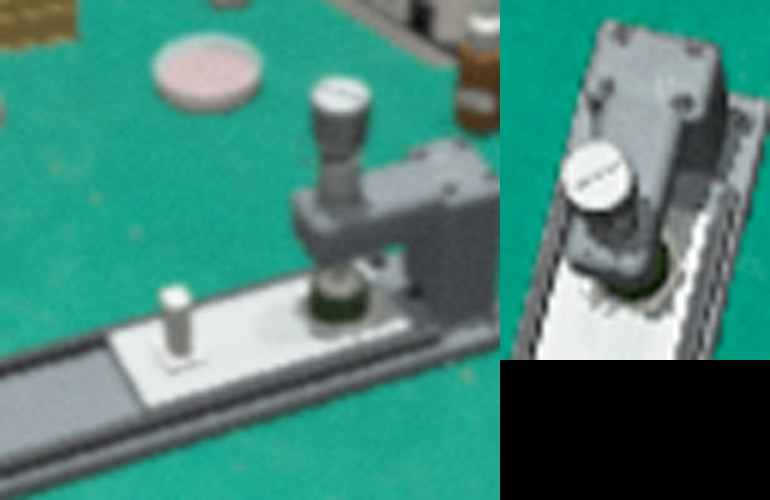

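View pics/endfull.png

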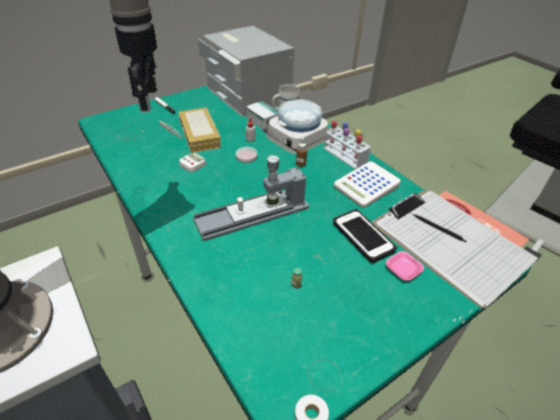

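The final pictures show the cap seated under the spindle, the stage home, the vial upright at (297,279) and the arm clear. The knob slot went from ~43° to ~30°, against an expected 20° clockwise (mod 180°), which allows for slop of about 0.1 rad. Slip is therefore about 0.9–1.0 rad, inside the window, so I'm handing in.

Run:
```python
from station import arm
print(arm.close_job(),arm.read_clock())
```

```text
the job is handed in; nothing more can be done
the job is handed in; nothing more can be done
```

The cap is clamped on the gauge and I handed the job in shortly after 45.7 s. No verdict was reported, so the result rests on my own checks.

- **Cap:** It reached the nest floor at exactly the predicted height and stands upright in the ring. My ring estimate was about 2.4 mm off sideways, close to the ring's 2.5 mm of play. I did not re-measure how well the cap is centred.
- **Stage:** I slid it by the post until it stopped dead after 77 mm with the push force rising. My camera estimate of the travel was about 80 mm.
- **Knob:** I turned it clockwise 3.5 rad by the knob alone, following it down with vertical force mostly within 3 N (peak 4.6 N).
    - The spindle met the cap at about 2.05 rad, and the clutch began slipping at about 2.47 rad.
    - That puts the clutch slip at about 1.0 rad, or two to three clicks. The knob had sunk about 4.3 mm.
- **After letting go:** The last pictures show the vial standing, the knob free and the arm clear.

**Failed or disagreed:**
- The first grasp closed on nothing because the real fingertips sit about 32.5 mm behind the reported TCP. I measured this by touching bare table and corrected for it.
- The gripper opening read about 2 to 3 mm small on the cap and the knob.
- The slot on top of the knob appeared to turn about 13°, against an expected 20° (mod 180°). That puts slip nearer 0.9 rad, still within the 0.5–1.6 limits.
- My final camera fix on the knob's position failed because the knob merged with the bridge in the top view. I relied on the arm's own readings and the scene view instead.
- I could not measure the spindle force directly. The 20 N is assumed from the clutch slipping at a steady torque.

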